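Clamp a spice jar in the ratchet jar vice and hold it

ROBOT

A 6-joint arm with a two-finger parallel gripper is mounted at the origin on a cart in front of the work surface, level with it; the furniture and walls round the work are solid. World frame = base frame: x ahead of the robot, y to its left, z up, the work surface at z = 0. Lengths are in m, angles in degrees, forces in N, time in s.
With the tool pointing down it reaches from about 0.3 to 0.75 m from the base axis. Payload 8.5 kg.
Tool frame: the origin (TCP) lies between the finger pads; the fingertips stand 17 mm ahead of it and the grasp point (between the pads) lies 2 mm behind it (env.tip_reach is the distance from the TCP to the fingertips, in m); z points along the fingers, y is the line along which they close (so a half turn about z gives the same grasp; the last joint's range is limited). The gripper opens to 85 mm and grips with 20 to 120 N. Pads are 22 mm wide; open, the fingers measure 114 mm over their backs; the gripper's body (76 mm by 85 mm) begins 54 mm behind the grasp point. The pads swing forward as they close: fully open they stand 13 mm farther back than shut.
Start: joints at [55.101, 21.807, 74.336, -0, 83.858, -12.336], TCP at [0.211, 0.508, 0.248] pointing down, gripper open.
Joint ranges: [-178.18, 178.18], [-50.72, 133.34], [12.68, 142.11], [-81.47, 261.47], [9.98, 163.14], [-165.26, 165.26]. Speed limits (degrees/s): [136.94, 136.94, 180, 180, 180, 180].

INTERFACE

Orientations are given as a 3x3 rotation matrix whose columns are the frame's x, y, z axes.
In Python, from rig import env, viewer gives the robot as it stands.
- The arm moves only by the tool move_arm, never from a script. Its argument "motion" is a list of rows, each a list of 2 entries, a list of its own where there are three numbers: the shift along the tool's x, y, z normalised to -1 to 1, where 1 is 50 mm, then the turn, a rotation vector about the tool's x, y, z normalised to -1 to 1, where 1 is 8 degrees. A call has 1 to 20 rows; each row shifts and turns the commanded pose from where the row before left it, along the tool's axes as they then stand; what a row does not reach is not made up. A row lasts 1/10 s, in which the tool goes at most 50 mm and 8.59 degrees, less where a joint would pass 70% of its speed; a pose out of reach is approached as far as the arm can. A call with a number of a shift or a turn outside -1 to 1 is refused whole. A call with a gripper value outside its range is refused whole. "claw" is the closure, from 0 (fully open) to 1 (shut), set as the call begins (left out, the last holds). The fingers move at their own pace and stop on an object; "force" is the grip in N (left out, the last holds). Time passes only in rows, so rows that do not move let the fingers close. It gives the time, the measured TCP pose, the force, the opening and the grip force at its end, in the units of the state.
- env.observe(): the state, without advancing time (a new reading comes with each control period).
- viewer.get_image(name): name is "side" or "top"; returns a dict with "frame" (400x640x3 uint8, red, green, blue), "depth" (400x640 float32, m along the optical axis (not along the pixel's ray), 0 where there is no reading), "fx", "fy", "cx", "cy" (pixels), "eye" and "attitude" of the camera in the world. Camera axes: x right, y up, looking along -z (the intrinsics and any distortion apply to the point x, -y, -z); pixel columns grow to the right and rows downward; lengths in m; the calibration is good to about 2 mm. A picture is of the moment at which its call begins.
- env.close_job(): hands the job in; it is judged then, once.
The state is a dict: "time_s": time; "q": joint angles; "qvel": joint speeds; "joint_efforts": joint torques, N m; "position": TCP position; "tool_rot": TCP orientation; "ft_force": force on the tool from outside, world axes, zero at the start; "wrist_torque": the same for the moment, N m; "grip_width": finger opening in m; "gripper_force": force on a finger pad.
Only numpy, scipy, OpenCV 4.12 (cv2) and the standard library are available. Lean on these libraries where they do the work, as an engineer would, in place of code of your own. Each camera call takes 0.05 s, during which the arm holds its last target. There are 200 camera calls.

TASK

The lid of the small spice jar is stuck: stand the jar upright on the bed of the jar vice, in the V of its fixed jaw, and let go of it. Then pump the vice's two upright grips together, squeezing and releasing, until the rubber pad reaches the jar and presses it snugly into the V, with the pad's springs clearly pushed in but well short of their end, which would crack the jar. Work the jaw only by its grips, leave the other things where they are, and finish still holding the grips squeezed.

Things in the scene. Friction and masses are not known exactly. Their poses are not given: they have to be found in the camera images.
- spice_jar_center (a point): centre (half-way up, 52 mm above its foot) of the spice jar: round glass jar 105 mm tall, 42 mm in diameter, with a dark screw lid 44 mm in diameter (its top 20 mm); about 0.15 kg. z axis up along the jar. It stands loose on the worktop; it, the salt shaker and the kitchen timer may be in each other's places
- salt_shaker: salt shaker with a domed metal top, 44 mm in diameter and 90 mm tall, origin at the centre of its foot; leave it alone
- kitchen_timer: round wind-up kitchen timer, 63 mm in diameter and 59 mm tall, origin at the centre of its foot; leave it alone
- egg_wash_bowl: small china bowl, 116 mm across and 52 mm tall, origin at the centre of its foot; leave it alone
- teaspoon: teaspoon 138 mm long lying on the worktop, origin under its middle; leave it alone
- seat (a point): point on the vice's bed, 12 mm above the worktop, where the jar's axis stands when the jar touches both faces of the V. x axis: along the vice, from the grips to the V jaw (which is at +x, opening towards -x, faces at 45 degrees); z up. V jaw and pad end 57 mm above the worktop; guide rods at y = +-43 mm. Vice: fixed, 310 x 108 mm, any yaw; 28 to 48 mm between pad and seated jar at first
- pad_face (a point): middle of the front face of the rubber pad, 35 mm above the worktop; pad 56 mm wide and 32 mm high, on two springs in front of the sliding jaw. x axis as the seat's. A seated jar begins to be touched when this point is 21 mm from the seat along x
- jaw (a joint): position of the sliding jaw in m: 0 is fully open, grows as it closes on the V, up to 0.060. It stays where it is when the grips are released (ratchet) and cannot be moved back
- pad (a joint): how far the pad is pushed back on its springs towards the jaw, in m: 0 when nothing presses it, 0.0125 at its end; 1 N per mm. 2 to 8 mm is a snug grip; beyond 9 mm the jar cracks
- grips (a point): point fixed half-way between the vice's two upright wooden grips, 65 mm above the worktop and 203 to 223 mm from the seat. x axis as the seat's (towards the V); the grips lie at +y and -y and are squeezed together along y. Round posts 18 mm in diameter, from 30 to 90 mm above the worktop. Over their outer sides 64 mm released, 40 mm when squeezed to the stops (4 mm between them)
- grip_left (a joint): grip at +y, rad: 0 released, 0.20 at the stop (post moved 12 mm inwards). Springs open; geared to the other grip, so both move alike. Squeezing them from rest to the stop closes the jaw 9 to 10 mm (0.42 mm of jaw per mm of finger closing). Takes about 9 N a grip plus 0.42 N per N on the pad. Let go, they spring out in 0.5 s; let them out fully for a full stroke. The ratchet slips at 10 to 11 N on the pad
- grip_right (a joint): angle of the grip at -y, rad; as grip_left, mirrored (always equal to it)
Mind the look-alikes: they are no part of the job. Leave any orange look-alike of the part that bears spice_jar_center alone.

How it is judged (in metres and radians):
On the way, in this order (a step that is already met when the one before it is completed fails the run):
1. the jar stands upright on the bed in the V (within 25 mm of the seat), let go (z of spice_jar_center in the frame of seat between 0.047 and 0.058 m and angle between spice_jar_center's own z axis and vertical below 0.1 rad and contact force between each of the arm, the fingers and spice_jar below 0.3 N and horizontal distance between spice_jar_center and seat below 0.025 m), for 0.2 s.
2. the pad is brought against the jar with the grips squeezed (contact force between pad and spice_jar above 0.8 N and value of joint each of grip_left, grip_right above 0.02 rad), for 0.1 s.
At the end, for the whole second after the job is handed in: Jar upright (under 0.1 rad) on the bed, axis within 10 mm of the seat, at rest, not touched by the robot, pressed into the V with the pad pushed in 2 to 8 mm; fingers still press the grips (over 3 N on one at least), which are squeezed in by over 0.02 rad (z of spice_jar_center in the frame of seat between 0.047 and 0.058 m and angle between spice_jar_center's own z axis and vertical below 0.1 rad and contact force between each of the arm, the fingers and spice_jar below 0.3 N and horizontal distance between spice_jar_center and seat below 0.01 m and value of joint pad between 0.002 and 0.008 m and contact force between pad and spice_jar above 1 N and contact force between spice_jar and v_jaw above 0.5 N and (contact force between the fingers and grip_left above 3 N or contact force between the fingers and grip_right above 3 N) and value of joint each of grip_left, grip_right above 0.02 rad and linear speed of spice_jar below 0.01 m/s); the arm keeps its last pose, push and grip.
It fails at once if the jar is crushed: pad pushed in by more than 9 mm (value of joint pad above 0.009 m).
It fails at once if the sliding jaw or its pad is pushed by the robot itself (contact force between any of the arm, the fingers and jaw above 2 N).
It fails at once if the jar is tipped over (angle between spice_jar_center's own z axis and vertical above 0.6 rad).
It fails at once if another thing is moved by more than 30 mm (distance of any of salt_shaker, kitchen_timer, egg_wash_bowl, teaspoon from where it was at the start of the episode above 0.03 m).
It also fails if it takes over 64 s, if anything falls off the work surface, if the arm or the gripper's body presses on something with over 40 N, if the wrist force passes 120 N, or if a joint passes its speed limit or range.

## Working session

There is one attempt and no reset: what is moved stays moved. The work goes in short steps, Python scripts to look and compute and a tool call to move; the robot and the scene stay as the last step left them, time stands still between calls to the robot, and variables do not carry over. Pictures are saved under pics/ and viewed, at most 10 in all, crops included, and the job is handed in when it is done.

Besides the shell and the picture viewer there is one more tool, called as name(argument=value, ...), one argument or row to a line, values as JSON. move_arm: Moves the arm, as the interface text tells. Scaled input: -1 to 1 covers 50 mm each way for a shift and 8 degrees each way for a turn. Its arguments: {"type":"object","properties":{"motion":{"type":"array","items":{"type":"array"}},"claw":{"type":"number"},"force":{"type":"number"}},"required":["motion"]}

```bash
mkdir -p pics; cat > h.py <<'E'
import numpy as np, cv2
from rig import env, viewer
def grab(n):
    d=viewer.get_image(n); return d
def pts(d):
    z=d["depth"]; v,u=np.mgrid[0:z.shape[0],0:z.shape[1]]
    c=np.stack([(u-d["cx"])/d["fx"]*z,-(v-d["cy"])/d["fy"]*z,-z],-1)
    P=c@np.array(d["attitude"]).T+np.array(d["eye"]); P[z==0]=np.nan; return P
def save(n,f): cv2.imwrite(f"pics/{n}.png",cv2.cvtColor(f,cv2.COLOR_RGB2BGR))
E
python3 - <<'E'
from h import *
for n in("top","side"):
    d=grab(n); np.savez(f"{n}0.npz",**d); save(n+"0",d["frame"]); print(n,d["eye"],np.round(d["attitude"],3).tolist(),d["fx"],d["cx"],d["cy"],{k for k in d})
print(env.observe())
E
```

```text
top [0.26821554 0.24030321 1.25945052] [[-0.013, 0.986, -0.168], [-1.0, -0.015, -0.014], [-0.016, 0.168, 0.986]] 471.1307403183849 315.66920164337995 201.94951247396946 {'frame', 'fx', 'depth', 'fy', 'cx', 'attitude', 'eye', 'cy'}
side [ 0.32464067 -0.50378323  0.71831625] [[0.986, 0.118, -0.118], [-0.166, 0.636, -0.754], [-0.014, 0.763, 0.647]] 394.5076124661027 323.00997516033476 197.65054708326758 {'frame', 'fx', 'depth', 'fy', 'cx', 'attitude', 'eye', 'cy'}
{'time_s': 0.1, 'q': array([ 5.51023613e+01,  2.18379703e+01,  7.43791117e+01,  3.18465775e-04,
        8.38580759e+01, -1.23350118e+01]), 'qvel': array([-0.00329793, -0.09180584, -0.13689908, -0.00266557, -0.04952369,
        0.03780951]), 'joint_efforts': array([ 4.19221848e-03, -4.49219441e+01, -2.31657976e+01, -1.07460269e-04,
        3.65089378e-03, -1.23422475e-05]), 'position': array([0.21088624, 0.50770655, 0.24777327]), 'tool_rot': array([[-9.23460353e-01,  3.83693115e-01, -7.55002142e-04],
       [ 3.83693752e-01,  9.23459774e-01, -1.07270565e-03],
       [ 2.85624334e-04, -1.28029074e-03, -9.99999140e-01]]), 'ft_force': array([-0.53895096, -0.54318931, -0.63380862]), 'wrist_torque': array([ 0.03449254, -0.01320489,  0.05096734]), 'gripper_force': 0.0, 'grip_width': 0.08523729137721761}
```

View pics/top0.png

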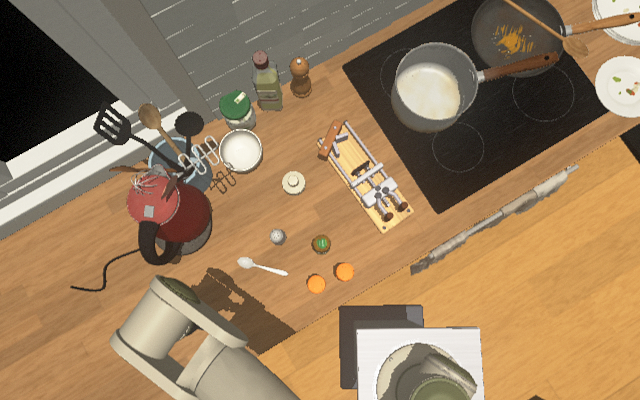

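View pics/side0.png

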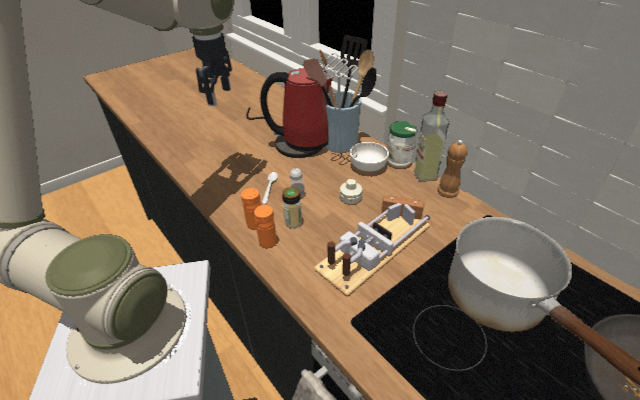

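```bash
python3 - <<'E'
from h import *
t=dict(np.load("top0.npz")); s=dict(np.load("side0.npz"))
a=cv2.resize(t["frame"][110:290,260:420],None,fx=3,fy=3,interpolation=cv2.INTER_CUBIC)
b=cv2.resize(s["frame"][165:295,235:435],None,fx=4,fy=4,interpolation=cv2.INTER_CUBIC)
save("ct",a);save("cs",b)
P=pts(t);Q=pts(s)
for u,v in[(321,243),(278,236),(293,182),(241,150),(345,271),(316,284),(378,195),(330,140),(350,130),(397,213),(386,218)]: print("t",u,v,np.round(P[v,u],3))
for u,v in[(291,192),(291,215),(404,203),(332,245),(346,257),(331,258),(383,228),(403,210)]: print("s",u,v,np.round(Q[v,u],3))
E
```

```text
t 321 243 [0.363 0.244 0.105]
t 278 236 [0.383 0.352 0.087]
t 293 182 [0.527 0.315 0.055]
t 241 150 [0.629 0.461 0.009]
t 345 271 [0.294 0.187 0.107]
t 316 284 [0.264 0.258 0.108]
t 378 195 [0.487 0.097 0.069]
t 330 140 [0.64  0.217 0.054]
t 350 130 [0.674 0.162 0.03 ]
t 397 213 [0.447 0.041 0.016]
t 386 218 [0.426 0.079 0.076]
s 291 192 [0.363 0.245 0.106]
s 291 215 [0.357 0.225 0.049]
s 404 203 [0.643 0.207 0.059]
s 332 245 [0.432 0.07  0.089]
s 346 257 [0.454 0.03  0.091]
s 331 258 [0.429 0.065 0.053]
s 383 228 [0.568 0.137 0.051]
s 403 210 [0.644 0.208 0.034]
```

View pics/ct.png

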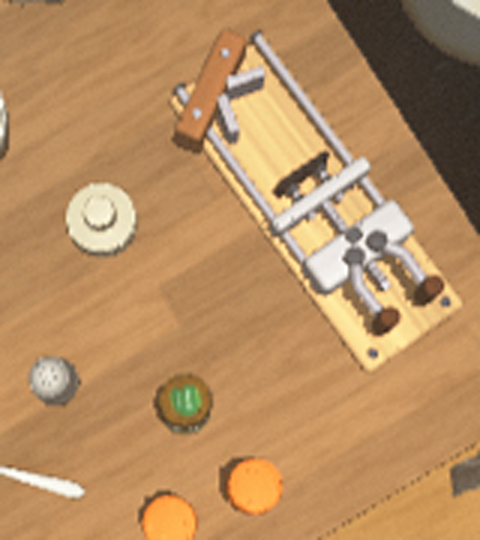

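View pics/cs.png

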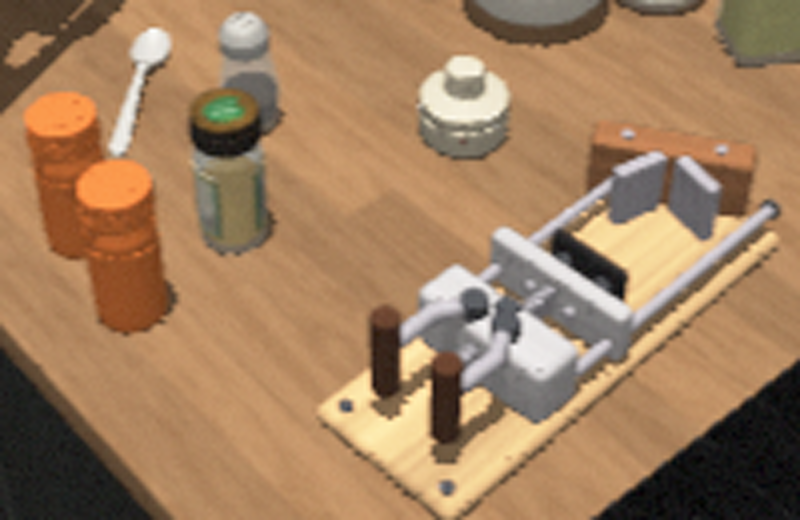

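```bash
cat > vice.py <<'E'
from h import *
def cloud(ds):
    A=[];C=[];S=[]
    for i,d in enumerate(ds):
        P=pts(d).reshape(-1,3);f=d["frame"].reshape(-1,3)
        m=np.isfinite(P).all(1);A.append(P[m]);C.append(f[m]);S.append(np.full(m.sum(),i))
    return np.vstack(A),np.vstack(C),np.concatenate(S)
E
python3 - <<'E'
from vice import *
t=dict(np.load("top0.npz")); s=dict(np.load("side0.npz"))
P,C,S=cloud([t,s]); hsv=cv2.cvtColor(C[None],cv2.COLOR_RGB2HSV)[0]
# jar lid, per camera
for i in(0,1):
    m=(S==i)&(np.hypot(P[:,0]-.363,P[:,1]-.244)<.035)&(P[:,2]>.09)
    q=P[m]; c,r=cv2.minEnclosingCircle(q[:,:2].astype(np.float32)); print("lid",i,m.sum(),np.round(c,4),round(r,4),np.percentile(q[:,2],[50,95]).round(4))
    m=(S==i)&(P[:,2]>.009)&(P[:,2]<.016)&(P[:,0]>.35)&(P[:,0]<.72)&(P[:,1]>0.0)&(P[:,1]<.27)&(hsv[:,2]>140)&(hsv[:,0]<30)
    print("bed",i,m.sum(),cv2.minAreaRect(P[m][:,:2].astype(np.float32)))
    m=(S==i)&(P[:,2]>.08)&(P[:,2]<.1)&(np.hypot(P[:,0]-.443,P[:,1]-.05)<.06)
    q=P[m][:,:2].astype(np.float32)
    print("posts",m.sum()); _,l,c=cv2.kmeans(q,2,None,(3,50,1e-6),5,cv2.KMEANS_PP_CENTERS)
    for k in(0,1): print("  ",cv2.minEnclosingCircle(q[l[:,0]==k]),c[k],(l==k).sum())
    m=(S==i)&(np.hypot(P[:,0]-.64,P[:,1]-.21)<.07)&(P[:,2]>.045)&(P[:,2]<.07)&(hsv[:,1]>90)
    print("block",m.sum(),cv2.minAreaRect(P[m][:,:2].astype(np.float32)), np.percentile(P[m][:,2],[50,90]))
E
```

```text
lid 0 254 [0.3639 0.2445] 0.0226 [0.1057 0.1094]
bed 0 1752 ((0.5301223993301392, 0.17662844061851501), (0.33482712507247925, 0.21449142694473267), 34.47827911376953)
posts 84
   ((0.4589252173900604, 0.034789785742759705), 0.00933707132935524) [0.45779127 0.03507215] 43
   ((0.43187761306762695, 0.07308591902256012), 0.009051638655364513) [0.4315483  0.07317758] 41
block 365 ((0.643473207950592, 0.21058417856693268), (0.0412675142288208, 0.10423409193754196), 64.00115203857422) [0.05682331 0.05978028]
lid 1 247 [0.3627 0.2437] 0.0228 [0.1055 0.1083]
bed 1 1682 ((0.5483958721160889, 0.12533900141716003), (0.3121250569820404, 0.10879965871572495), 34.51649475097656)
posts 120
   ((0.4311065673828125, 0.07136070728302002), 0.009074876084923744) [0.43084788 0.06991251] 58
   ((0.45589208602905273, 0.03415694087743759), 0.009300949983298779) [0.45611167 0.03237367] 62
block 324 ((0.6453040242195129, 0.2174501121044159), (0.029436688870191574, 0.10342568904161453), 63.98318099975586) [0.05722833 0.05907347]
```

```bash
python3 - <<'E'
from vice import *
t=dict(np.load("top0.npz")); s=dict(np.load("side0.npz"))
P,C,S=cloud([t,s])
a=np.deg2rad(34.5);R=np.array([[np.cos(a),np.sin(a)],[-np.sin(a),np.cos(a)]])
g=np.array([.4444,.0535])
q=(P[:,:2]-g)@R.T
# render ortho rectified in vice frame: 2 px/mm ; left top cam, right side cam
W=[]
for i in(0,1):
    im=np.zeros((300,400,3),np.uint8)
    m=(S==i)&(P[:,2]>.006)&(P[:,2]<.12); x=((q[m,0]+.06)*1000*1.2).astype(int); y=((.1-q[m,1])*1000*1.2).astype(int)
    ok=(x>=0)&(x<399)&(y>=0)&(y<299)
    o=np.argsort(P[m][ok][:,2])
    for xx,yy,c in zip(x[ok][o],y[ok][o],C[m][ok][o]): im[yy:yy+2,xx:xx+2]=c
    W.append(im)
save("ortho",np.hstack(W))
for i in(0,1):
    m=(S==i)&(q[:,0]>.12)&(q[:,0]<.3)&(abs(q[:,1])<.07)&(P[:,2]>.05)&(P[:,2]<.062)
    z=q[m]*1000; c=C[m]
    grey=(c.max(1).astype(int)-c.min(1)<30)
    print(i,"grey"); print(np.round(np.c_[z,P[m][:,2]*1000])[grey].astype(int).tolist())
E
```

```text
0 grey
[[275, -4, 60], [273, -7, 60], [272, -3, 61], [272, -5, 58], [246, -23, 58], [246, -16, 60], [245, -19, 58], [244, -22, 55], [242, -23, 58], [250, -6, 60], [250, -9, 55], [248, -12, 54], [246, -13, 57], [244, -15, 59], [244, -18, 54], [242, -20, 54], [240, -22, 57], [252, 2, 60], [251, 0, 59], [250, -3, 59], [250, -6, 52], [247, -7, 58], [245, -9, 58], [244, -12, 55], [243, -14, 55], [240, -15, 60], [239, -18, 57], [238, -21, 54], [252, 5, 58], [251, 3, 57], [249, 1, 60], [248, -1, 58], [245, -2, 62], [245, -5, 58], [242, -7, 61], [242, -10, 55], [240, -16, 50], [250, 7, 57], [249, 4, 56], [247, 3, 58], [246, 0, 56], [244, -2, 58], [243, -8, 50], [248, 9, 58], [247, 6, 55], [246, 3, 53], [247, 9, 51], [245, 17, 56], [244, 15, 53], [245, 20, 53], [242, 19, 57], [240, 17, 59], [258, 47, 60], [242, 23, 56], [239, 21, 60], [237, 19, 61], [239, 24, 56], [237, 22, 58], [236, 20, 58], [236, 24, 56], [234, 21, 56], [232, 20, 57], [235, 27, 54], [234, 25, 55], [232, 23, 55], [231, 21, 55], [246, 49, 58], [244, 47, 58], [231, 27, 56], [230, 25, 56], [227, 23, 59], [226, 21, 59], [243, 4
[... 5928 characters left out ...]
7, -14, 56], [123, -11, 53], [122, -14, 56], [125, -15, 55], [127, -16, 54], [127, -19, 56], [123, -14, 53], [122, -18, 55], [125, -18, 54], [125, -21, 55], [127, -22, 55], [124, -22, 54], [125, -24, 55], [126, -26, 56], [128, -28, 55], [121, -25, 55], [124, -25, 53], [125, -27, 54], [125, -30, 55], [129, -30, 53], [121, -31, 56], [121, -33, 58], [123, -34, 56], [126, -35, 55], [128, -36, 55], [121, -34, 55], [123, -35, 54], [125, -36, 54], [126, -38, 54], [128, -39, 54], [120, -37, 55], [122, -41, 56], [126, -41, 53], [126, -44, 55], [123, -43, 54], [123, -46, 56], [125, -48, 56], [120, -40, 50], [120, -48, 56], [123, -49, 54], [128, -49, 51], [121, -48, 53], [122, -50, 53], [125, -51, 51]]
```

View pics/ortho.png

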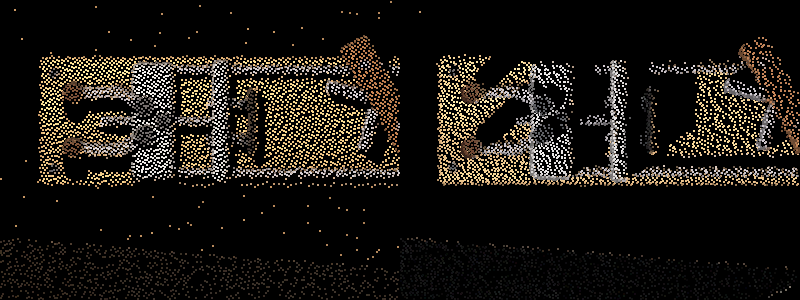

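```bash
python3 - <<'E'
from vice import *
t=dict(np.load("top0.npz")); s=dict(np.load("side0.npz"))
P,C,S=cloud([t,s])
a=np.deg2rad(34.5);R=np.array([[np.cos(a),np.sin(a)],[-np.sin(a),np.cos(a)]])
g=np.array([.4444,.0535])
q=np.c_[(P[:,:2]-g)@R.T,P[:,2]]*1000; grey=(C.max(1).astype(int)-C.min(1)<35)
def fit(name,i,x,y,z,col=grey):
    m=(S==i)&(q[:,0]>x[0])&(q[:,0]<x[1])&(q[:,1]>y[0])&(q[:,1]<y[1])&(q[:,2]>z[0])&(q[:,2]<z[1])&col
    p=q[m][:,:2].astype(np.float32)
    if len(p)<5: print(name,i,len(p));return
    vx,vy,x0,y0=cv2.fitLine(p,cv2.DIST_HUBER,0,.01,.01).ravel(); r=(p-[x0,y0])@np.array([-vy,vx]); print(name,i,len(p),(x0,y0),np.rad2deg(np.arctan2(vy,vx)),"std",r.std(),p.min(0),p.max(0))
for i in(0,1):
    fit("P1face",i,(205,246),(8,35),(18,51))
    fit("P2face",i,(228,255),(-28,8),(18,51))
    fit("P1top",i,(205,250),(13,36),(54,62))
    fit("P2top",i,(234,256),(-26,8),(54,62))
    fit("pad",i,(133,175),(-30,30),(22,49),C.max(1)<90)
    fit("padtop",i,(133,175),(-30,30),(48,56),C.max(1)<90)
    m=(S==i)&(q[:,0]>133)&(q[:,0]<175)&(abs(q[:,1])<32)&(q[:,2]>20)&(q[:,2]<60)&(C.max(1)<90); print("padext",np.percentile(q[m],[2,50,98],axis=0).round(1).tolist())
    m=(S==i)&(q[:,0]>-60)&(q[:,0]<270)&(abs(q[:,1])<70)&(q[:,2]>9)&(q[:,2]<15)
    for x in(-25,70,200): 
        k=m&(abs(q[:,0]-x)<8); print("bedy",x,np.percentile(q[k,1],[.5,99.5]).round(1))
    k=m&(abs(q[:,1])<30);print("bedx",q[k,0].min(),q[k,0].max())
E
```

```text
P1face 0 21 (np.float32(227.50131), np.float32(28.581137)) -6.613468 std 2.1812968 [211.32312   23.715466] [240.04713   32.588478]
P2face 0 38 (np.float32(242.79785), np.float32(-6.8365083)) 75.231964 std 0.6859036 [238.13722  -22.918118] [246.56158     6.1502266]
P1top 0 41 (np.float32(228.35635), np.float32(24.430138)) -21.18125 std 2.6541555 [211.93839  17.23025] [244.61241   32.261143]
P2top 0 36 (np.float32(246.06693), np.float32(-7.5648065)) 74.26672 std 2.586774 [238.38957  -23.088175] [252.36325    6.815033]
pad 0 37 (np.float32(146.8995), np.float32(0.35746524)) 89.78561 std 1.7126745 [140.79895  -26.107002] [151.66867  27.01   ]
padtop 0 33 (np.float32(148.92307), np.float32(-0.26322025)) 89.62216 std 1.3262281 [146.34467  -24.360836] [150.95534   24.545338]
padext [[144.7, -24.2, 25.2], [147.6, 0.9, 48.1], [150.9, 26.2, 54.3]]
bedy -25 [-52.4  52.6]
bedy 70 [46.5 52.7]
bedy 200 [-53.3  52.6]
bedx -27.047792025905892 269.566139891638
P1face 1 120 (np.float32(225.82819), np.float32(21.639803)) -17.79913 std 2.6573353 [209.89627    8.403471] [245.96312  34.92872]
P2face 1 106 (np.float32(241.75021), np.float32(-9.164256)) 78.212204 std 2.0422494 [237.08183 -24.81531] [246.97873     7.8953657]
P1top 1 45 (np.float32(227.50215), np.float32(24.173836)) -14.600268 std 3.1484768 [210.59393   17.214663] [243.16351  32.80566]
P2top 1 40 (np.float32(245.17249), np.float32(-7.7154064)) 71.297264 std 3.0529375 [236.79471  -23.487078] [252.92322    7.880377]
pad 1 91 (np.float32(146.75565), np.float32(-1.6817752)) -89.833786 std 1.6366262 [140.58072  -26.317114] [150.32819   27.924953]
padtop 1 41 (np.float32(147.50406), np.float32(0.33834642)) -88.93668 std 1.6885308 [143.68239 -23.77051] [151.89912   25.447824]
padext [[142.6, -25.9, 33.3], [146.9, -0.3, 43.7], [150.0, 26.1, 52.8]]
bedy -25 [-53.1  52.9]
bedy 70 [-53.  -46.6]
bedy 200 [-53.6  48.9]
bedx -29.01078750469085 268.9011673788252
```

Candidates for the jar, in top-view pixels:
- (321,243): dark brown lid with a green spot on clear glass, 105 mm tall, 44–45 mm lid. This fits the description.
- (345,271) and (316,284): orange look-alikes.
- (278,236): salt shaker.
- (293,182): kitchen timer.

The enlarged crop confirms (321,243). The V jaw is twisted about 30° on the vice, but its seat still comes out on the axis, about 222 mm from the grips.

move_arm(
  motion=[
    [[0, 0, 0], [0, 0, -1]],
    [[0, 0, 0], [0, 0, -1]],
    [[0, 0, 0], [0, 0, -1]],
    [[0, 0, 0], [0, 0, -1]],
    [[0, 0, 0], [0, 0, -1]],
    [[0, 0, 0], [0, 0, -1]],
    [[0, 0, 0], [0, 0, -1]],
    [[0, 0, 0], [0, 0, -0.14]],
    [[0.05, -0.6, 0], [0, 0, 0]],
    [[0.05, -0.6, 0], [0, 0, 0]],
    [[0.05, -0.6, 0], [0, 0, 0]],
    [[0.05, -0.6, 0], [0, 0, 0]],
    [[0.05, -0.6, 0], [0, 0, 0]],
    [[0.05, -0.6, 0], [0, 0, 0]],
    [[0.05, -0.6, 0], [0, 0, 0]],
    [[0.05, -0.6, 0], [0, 0, 0]],
    [[0.05, -0.6, 0], [0, 0, 0]],
    [[0.05, -0.6, 0], [0, 0, 0]],
  ],
  claw=0,
  force=30,
)

```text
time_s: 1.9
position: [0.361, 0.2455, 0.2483]
tool_rot: [[-0.825, -0.564, -0.0], [-0.564, 0.825, -0.0], [0.0, 0.0, -1.0]]
ft_force: [0.7, -0.1, -0.1]
grip_width: 0.0855
gripper_force: 0.0
```

```bash
cat >> h.py <<'E'
def goto(x,y,z,yaw=124.5):
    o=env.observe();p=np.array(o["position"]);R=np.array(o["tool_rot"])
    d=R.T@(np.array([x,y,z])-p)
    print("t",round(o["time_s"],2),"pos",p.round(4),"yaw_y",np.rad2deg(np.arctan2(R[1,1],R[0,1])).round(2),"Rz",R[:,2].round(4),"tool shift/50mm",(d/.05).round(3),"w",round(o["grip_width"],4),"F",round(o["gripper_force"],2),"ft",np.round(o["ft_force"],2))
E
python3 -c "
from h import *
goto(.3633,.244,.086)"
```

```text
t 1.9 pos [0.361  0.2455 0.2483] yaw_y 124.36 Rz [-1.e-04 -0.e+00 -1.e+00] tool shift/50mm [-0.022 -0.051  3.246] w 0.0855 F 0.0 ft [ 0.7  -0.12 -0.14]
```

move_arm(
  motion=[
    [[-0.02, -0.05, 0.4], [0, 0, 0]],
    [[0, 0, 0.4], [0, 0, 0]],
    [[0, 0, 0.4], [0, 0, 0]],
    [[0, 0, 0.4], [0, 0, 0]],
    [[0, 0, 0.4], [0, 0, 0]],
    [[0, 0, 0.4], [0, 0, 0]],
    [[0, 0, 0.4], [0, 0, 0]],
    [[0, 0, 0.4], [0, 0, 0]],
    [[0, 0, 0.05], [0, 0, 0]],
    [[0, 0, 0], [0, 0, 0]],
  ],
)

```text
time_s: 2.9
position: [0.3628, 0.2452, 0.0858]
tool_rot: [[-0.824, -0.566, -0.001], [-0.566, 0.824, -0.0], [0.001, 0.0, -1.0]]
ft_force: [-0.4, 0.2, 0.4]
grip_width: 0.0854
gripper_force: 0.0
```

move_arm(
  motion=[
    [[0, 0, 0], [0, 0, 0]],
    [[0, 0, 0], [0, 0, 0]],
    [[0, 0, 0], [0, 0, 0]],
    [[0, 0, 0], [0, 0, 0]],
    [[0, 0, 0], [0, 0, 0]],
    [[0, 0, 0], [0, 0, 0]],
    [[0, 0, 0], [0, 0, 0]],
    [[0, 0, 0], [0, 0, 0]],
    [[0, 0, 0], [0, 0, 0]],
    [[0, 0, 0], [0, 0, 0]],
  ],
  claw=1,
  force=30,
)

```text
time_s: 3.9
position: [0.3633, 0.2453, 0.0865]
tool_rot: [[-0.824, -0.567, 0.002], [-0.567, 0.824, 0.001], [-0.002, -0.0, -1.0]]
ft_force: [-0.2, 0.1, 6.4]
grip_width: 0.0433
gripper_force: 29.9
```

move_arm(
  motion=[
    [[0, 0, -0.1], [0, 0, 0]],
    [[0, 0, -0.3], [0, 0, 0]],
    [[0, 0, -0.5], [0, 0, 0]],
    [[0, 0, -0.5], [0, 0, 0]],
    [[0, 0, -0.5], [0, 0, 0]],
    [[0, 0, -0.5], [0, 0, 0]],
    [[0, 0, -0.4], [0, 0, 0]],
    [[0, 0, -0.2], [0, 0, 0]],
    [[-0.2, -0.2, 0], [0, 0, 0]],
    [[-0.4, -0.5, 0], [0, 0, 0]],
    [[-0.5, -0.6, 0], [0, 0, 0]],
    [[-0.5, -0.6, 0], [0, 0, 0]],
    [[-0.5, -0.6, 0], [0, 0, 0]],
    [[-0.5, -0.6, 0], [0, 0, 0]],
    [[-0.5, -0.5, 0], [0, 0, 0]],
    [[-0.3, -0.4, 0], [0, 0, 0]],
    [[-0.13, -0.11, 0], [0, 0, 0]],
    [[0, 0, 0], [0, 0, 0]],
    [[0, 0, 0], [0, 0, 0]],
  ],
)

```text
time_s: 5.8
position: [0.6241, 0.1763, 0.2352]
tool_rot: [[-0.823, -0.568, -0.002], [-0.568, 0.823, -0.0], [0.001, 0.001, -1.0]]
ft_force: [-0.5, -0.0, -0.4]
grip_width: 0.043
gripper_force: 30.9
```

```bash
python3 - <<'E'
from vice import *
goto(.6253,.1761,.1)
t=grab("top");s=grab("side")
np.savez("top1.npz",**t);np.savez("side1.npz",**s)
a=t["frame"][60:240,270:430];b=s["frame"][110:290,290:450]
save("carry",cv2.resize(np.hstack([a,b]),None,fx=2.5,fy=2.5))
E
```

```text
t 5.8 pos [0.6241 0.1763 0.2352] yaw_y 124.58 Rz [-0.0015 -0.     -1.    ] tool shift/50mm [-0.022 -0.019  2.703] w 0.043 F 30.95 ft [-0.54 -0.02 -0.39]
```

View pics/carry.png

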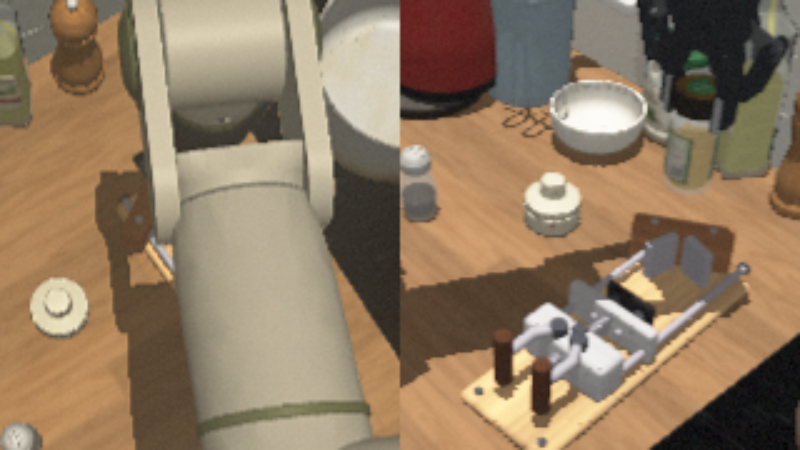

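The jar hangs upright in the fingers above the V (side crop at about (695,140)). Lowering it.

move_arm(
  motion=[
    [[-0.02, -0.02, 0.2], [0, 0, 0]],
    [[0, 0, 0.4], [0, 0, 0]],
    [[0, 0, 0.4], [0, 0, 0]],
    [[0, 0, 0.4], [0, 0, 0]],
    [[0, 0, 0.4], [0, 0, 0]],
    [[0, 0, 0.3], [0, 0, 0]],
    [[0, 0, 0.2], [0, 0, 0]],
    [[0, 0, 0.15], [0, 0, 0]],
    [[0, 0, 0.1], [0, 0, 0]],
    [[0, 0, 0.1], [0, 0, 0]],
    [[0, 0, 0.05], [0, 0, 0]],
    [[0, 0, 0], [0, 0, 0]],
  ],
)

```text
time_s: 7.1
position: [0.6261, 0.1757, 0.1007]
tool_rot: [[-0.824, -0.567, -0.0], [-0.567, 0.824, -0.0], [0.0, -0.0, -1.0]]
ft_force: [0.1, 0.1, -1.1]
grip_width: 0.0433
gripper_force: 30.9
```

```bash
python3 - <<'E'
from vice import *
goto(.6253,.1761,.099)
E
```

```text
t 7.1 pos [0.6261 0.1757 0.1007] yaw_y 124.56 Rz [-0. -0. -1.] tool shift/50mm [0.01  0.016 0.035] w 0.0433 F 30.95 ft [ 0.13  0.09 -1.13]
```

move_arm(
  motion=[
    [[0, 0, 0.02], [0, 0, 0]],
    [[0, 0, 0.02], [0, 0, 0]],
    [[0, 0, 0], [0, 0, 0]],
  ],
)

```text
time_s: 7.4
position: [0.6262, 0.1757, 0.0989]
tool_rot: [[-0.824, -0.567, 0.0], [-0.567, 0.824, -0.0], [-0.0, -0.0, -1.0]]
ft_force: [0.5, -0.6, -1.9]
grip_width: 0.0434
gripper_force: 30.9
```

move_arm(
  motion=[
    [[0, 0, 0.02], [0, 0, 0]],
    [[0, 0, 0.02], [0, 0, 0]],
    [[0, 0, 0], [0, 0, 0]],
  ],
)

```text
time_s: 7.7
position: [0.6266, 0.1759, 0.0986]
tool_rot: [[-0.824, -0.567, 0.002], [-0.567, 0.824, 0.0], [-0.002, -0.001, -1.0]]
ft_force: [-2.6, -0.8, 9.3]
grip_width: 0.0434
gripper_force: 31.6
```

move_arm(
  motion=[
    [[0, 0, -0.01], [0, 0, 0]],
    [[0, 0, 0], [0, 0, 0]],
    [[0, 0, 0], [0, 0, 0]],
    [[0, 0, 0], [0, 0, 0]],
    [[0, 0, 0], [0, 0, 0]],
    [[0, 0, 0], [0, 0, 0]],
    [[0, 0, 0], [0, 0, 0]],
    [[0, 0, 0], [0, 0, 0]],
  ],
  claw=0,
)

```text
time_s: 8.5
position: [0.6262, 0.1758, 0.0973]
tool_rot: [[-0.824, -0.567, -0.0], [-0.567, 0.824, -0.0], [0.0, 0.0, -1.0]]
ft_force: [-0.4, -0.4, -0.1]
grip_width: 0.0854
gripper_force: 0.0
```

move_arm(
  motion=[
    [[0, 0, -0.2], [0, 0, 0]],
    [[0, 0, -0.4], [0, 0, 0]],
    [[0, 0, -0.6], [0, 0, 0]],
    [[0, 0, -0.6], [0, 0, 0]],
    [[0, 0, -0.4], [0, 0, 0]],
    [[0, 0, -0.2], [0, 0, 0]],
    [[0.3, 0, 0], [0, 0, 0]],
    [[0.5, 0, 0], [0, 0, 0]],
    [[0.6, 0, 0], [0, 0, 0]],
    [[0.7, 0, 0], [0, 0, 0]],
    [[0.7, 0, 0], [0, 0, 0]],
    [[0.6, 0, 0], [0, 0, 0]],
    [[0.5, 0, 0], [0, 0, 0]],
    [[0.3, 0, 0], [0, 0, 0]],
    [[0.1, 0, 0], [0, 0, 0]],
    [[0, 0, 0], [0, 0, 0]],
  ],
)

```text
time_s: 10.1
position: [0.449, 0.0537, 0.2174]
tool_rot: [[-0.824, -0.567, 0.0], [-0.567, 0.824, 0.0], [-0.0, -0.0, -1.0]]
ft_force: [0.8, -0.4, -0.3]
grip_width: 0.0855
gripper_force: 0.0
```

```bash
python3 - <<'E'
from vice import *
goto(.4434,.0526,.062)
s=grab("side");t=grab("top"); np.savez("side2.npz",**s);np.savez("top2.npz",**t)
P,C,S=cloud([t,s])
a=np.deg2rad(34.5);R=np.array([[np.cos(a),np.sin(a)],[-np.sin(a),np.cos(a)]]);g=np.array([.4444,.0535])
for i in(0,1):
    m=(S==i)&(P[:,2]>.102)&(P[:,2]<.13)&(np.hypot(P[:,0]-.627,P[:,1]-.178)<.04);q=P[m]
    if len(q): c,r=cv2.minEnclosingCircle(q[:,:2].astype(np.float32));print(i,len(q),c,r,np.median(q[:,2]),(np.array(c)-g)@R.T)
save("placed",cv2.resize(s["frame"][140:290,290:450],None,fx=4,fy=4))
E
```

```text
t 10.1 pos [0.449  0.0537 0.2174] yaw_y 124.52 Rz [ 1.e-04  0.e+00 -1.e+00] tool shift/50mm [0.105 0.046 3.109] w 0.0855 F 0.0 ft [ 0.78 -0.43 -0.32]
0 255 (0.6271270513534546, 0.1752345860004425) 0.022807812318205833 0.11747411603734692 [ 0.21954138 -0.00317308]
1 267 (0.6250786185264587, 0.1749650537967682) 0.023001041263341904 0.11752856250878663 [ 0.21770055 -0.00223496]
```

View pics/placed.png

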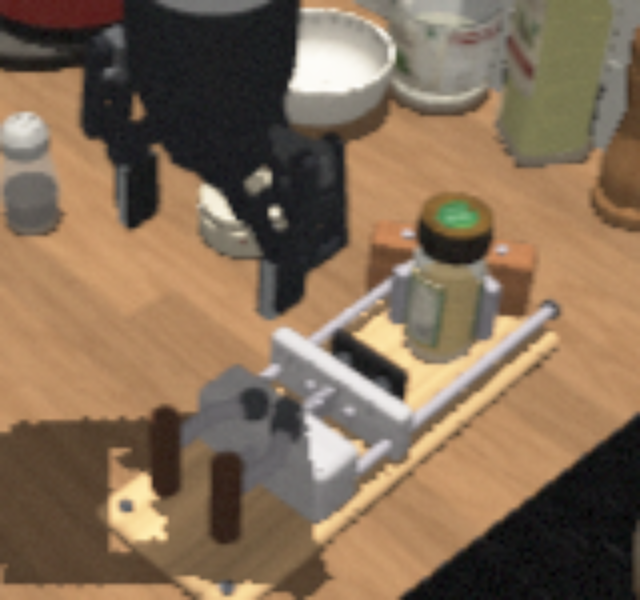

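The jar stands upright on the bed, touching distance from both V faces (top lid at 117.5 mm, 4 mm from the seat). Going to the grips.

move_arm(
  motion=[
    [[0.08, 0.05, 0.1], [0, 0, 0]],
    [[0, 0, 0.4], [0, 0, 0]],
    [[0, 0, 0.5], [0, 0, 0]],
    [[0, 0, 0.5], [0, 0, 0]],
    [[0, 0, 0.5], [0, 0, 0]],
    [[0, 0, 0.4], [0, 0, 0]],
    [[0, 0, 0.3], [0, 0, 0]],
    [[0, 0, 0.2], [0, 0, 0]],
    [[0, 0, 0.15], [0, 0, 0]],
    [[0, 0, 0.05], [0, 0, 0]],
    [[0, 0, 0], [0, 0, 0]],
  ],
)

```text
time_s: 11.3
position: [0.4445, 0.0536, 0.0623]
tool_rot: [[-0.824, -0.567, 0.0], [-0.567, 0.824, -0.0], [0.0, -0.0, -1.0]]
ft_force: [-0.2, -0.2, -0.0]
grip_width: 0.0852
gripper_force: 0.0
```

move_arm(
  motion=[
    [[0, 0, 0], [0, 0, 0]],
    [[0, 0, 0], [0, 0, 0]],
    [[0, 0, 0], [0, 0, 0]],
    [[0, 0, 0], [0, 0, 0]],
    [[0, 0, 0], [0, 0, 0]],
    [[0, 0, 0], [0, 0, 0]],
    [[0, 0, 0], [0, 0, 0]],
    [[0, 0, 0], [0, 0, 0]],
    [[0, 0, 0], [0, 0, 0]],
    [[0, 0, 0], [0, 0, 0]],
  ],
  claw=0.6,
  force=30,
)

```text
time_s: 12.3
position: [0.4442, 0.0534, 0.0636]
tool_rot: [[-0.823, -0.568, 0.001], [-0.568, 0.823, -0.001], [-0.0, -0.001, -1.0]]
ft_force: [-5.8, -1.7, 14.9]
grip_width: 0.0383
gripper_force: 29.5
```

```bash
cat > look.py <<'E'
from vice import *
goto(.4444,.0534,.062)
P,C,S=cloud([grab("side")])
a=np.deg2rad(34.5);R=np.array([[np.cos(a),np.sin(a)],[-np.sin(a),np.cos(a)]]);g=np.array([.4444,.0535])
q=np.c_[(P[:,:2]-g)@R.T,P[:,2]]*1000
m=(q[:,2]>103)&(q[:,2]<130)&(np.hypot(q[:,0]-220,q[:,1])<40)
c,r=cv2.minEnclosingCircle(q[m][:,:2].astype(np.float32));print("jar",np.round(c,1),round(r,1))
dark=C.max(1)<100
m=dark&(q[:,0]>133)&(q[:,0]<215)&(abs(q[:,1])<29)&(q[:,2]>25)&(q[:,2]<54);print("pad x",m.sum(),np.percentile(q[m,0],[5,50,95]).round(1),"was 143.x/146.9/149.5")
grey=(C.max(1).astype(int)-C.min(1)<35)
m=grey&(q[:,0]>112)&(q[:,0]<200)&(abs(q[:,1])>15)&(abs(q[:,1])<38)&(q[:,2]>52)&(q[:,2]<60);print("jaw top x",m.sum(),np.percentile(q[m,0],[5,50,95]).round(1))
E
python3 - <<'E'
import h; h.viewer_get=h.grab
# baseline before pumping from stored picture
s=dict(h.np.load("side2.npz")); h.grab=lambda n:s
exec(open("look.py").read().replace("from vice import *","from vice import *\ngrab=lambda n:s"))
E
python3 look.py
```

```text
t 12.3 pos [0.4442 0.0534 0.0636] yaw_y 124.58 Rz [ 7.e-04 -8.e-04 -1.e+00] tool shift/50mm [-0.004 -0.002  0.032] w 0.0383 F 29.5 ft [-5.81 -1.72 14.88]
jar [217.8  -2.2] 22.8
pad x 142 [142.7 147.  201.9] was 143.x/146.9/149.5
jaw top x 85 [116.2 122.1 129.3]
t 12.3 pos [0.4442 0.0534 0.0636] yaw_y 124.58 Rz [ 7.e-04 -8.e-04 -1.e+00] tool shift/50mm [-0.004 -0.002  0.032] w 0.0383 F 29.5 ft [-5.81 -1.72 14.88]
jar [218.6  -3.9] 24.4
pad x 141 [153.2 157.3 199.2] was 143.x/146.9/149.5
jaw top x 84 [126.5 132.  157.9]
```

move_arm(
  motion=[
    [[0, 0, 0], [0, 0, 0]],
    [[0, 0, 0], [0, 0, 0]],
    [[0, 0, 0], [0, 0, 0]],
    [[0, 0, 0], [0, 0, 0]],
    [[0, 0, 0], [0, 0, 0]],
    [[0, 0, 0], [0, 0, 0]],
    [[0, 0, 0], [0, 0, 0]],
    [[0, 0, 0], [0, 0, 0]],
    [[0, 0, 0], [0, 0, 0]],
    [[0, 0, 0], [0, 0, 0]],
  ],
  claw=0.1,
)

```text
time_s: 13.35
position: [0.4444, 0.0536, 0.0623]
tool_rot: [[-0.824, -0.567, -0.0], [-0.567, 0.824, 0.0], [0.0, 0.0, -1.0]]
ft_force: [0.4, -0.3, -0.4]
grip_width: 0.0767
gripper_force: 0.0
```

move_arm(
  motion=[
    [[0, 0, 0], [0, 0, 0]],
    [[0, 0, 0], [0, 0, 0]],
    [[0, 0, 0], [0, 0, 0]],
    [[0, 0, 0], [0, 0, 0]],
    [[0, 0, 0], [0, 0, 0]],
    [[0, 0, 0], [0, 0, 0]],
    [[0, 0, 0], [0, 0, 0]],
    [[0, 0, 0], [0, 0, 0]],
    [[0, 0, 0], [0, 0, 0]],
    [[0, 0, 0], [0, 0, 0]],
  ],
  claw=0.6,
)

```text
time_s: 14.35
position: [0.4441, 0.0533, 0.0632]
tool_rot: [[-0.823, -0.568, -0.0], [-0.568, 0.823, -0.001], [0.001, -0.001, -1.0]]
ft_force: [-4.4, -3.2, 14.5]
grip_width: 0.038
gripper_force: 29.7
```

move_arm(
  motion=[
    [[0, 0, 0], [0, 0, 0]],
    [[0, 0, 0], [0, 0, 0]],
    [[0, 0, 0], [0, 0, 0]],
    [[0, 0, 0], [0, 0, 0]],
    [[0, 0, 0], [0, 0, 0]],
    [[0, 0, 0], [0, 0, 0]],
    [[0, 0, 0], [0, 0, 0]],
    [[0, 0, 0], [0, 0, 0]],
    [[0, 0, 0], [0, 0, 0]],
    [[0, 0, 0], [0, 0, 0]],
  ],
  claw=0.1,
)

```text
time_s: 15.35
position: [0.4444, 0.0536, 0.0623]
tool_rot: [[-0.824, -0.567, -0.0], [-0.567, 0.824, 0.0], [0.0, 0.0, -1.0]]
ft_force: [0.1, -0.1, -0.7]
grip_width: 0.0767
gripper_force: 0.0
```

move_arm(
  motion=[
    [[0, 0, 0], [0, 0, 0]],
    [[0, 0, 0], [0, 0, 0]],
    [[0, 0, 0], [0, 0, 0]],
    [[0, 0, 0], [0, 0, 0]],
    [[0, 0, 0], [0, 0, 0]],
    [[0, 0, 0], [0, 0, 0]],
    [[0, 0, 0], [0, 0, 0]],
    [[0, 0, 0], [0, 0, 0]],
    [[0, 0, 0], [0, 0, 0]],
    [[0, 0, 0], [0, 0, 0]],
  ],
  claw=0.6,
)

```text
time_s: 16.35
position: [0.4441, 0.0533, 0.0632]
tool_rot: [[-0.823, -0.568, -0.0], [-0.568, 0.823, -0.001], [0.001, -0.001, -1.0]]
ft_force: [-6.5, -3.5, 15.9]
grip_width: 0.0382
gripper_force: 29.7
```

```bash
python3 look.py
```

```text
t 16.35 pos [0.4441 0.0533 0.0632] yaw_y 124.58 Rz [-1.e-04 -8.e-04 -1.e+00] tool shift/50mm [-0.007 -0.002  0.024] w 0.0382 F 29.65 ft [-6.54 -3.46 15.86]
jar [218.2  -2.6] 23.1
pad x 154 [171.4 176.6 188.7] was 143.x/146.9/149.5
jaw top x 82 [145.6 151.5 176.9]
```

move_arm(
  motion=[
    [[0, 0, 0], [0, 0, 0]],
    [[0, 0, 0], [0, 0, 0]],
    [[0, 0, 0], [0, 0, 0]],
    [[0, 0, 0], [0, 0, 0]],
    [[0, 0, 0], [0, 0, 0]],
    [[0, 0, 0], [0, 0, 0]],
    [[0, 0, 0], [0, 0, 0]],
    [[0, 0, 0], [0, 0, 0]],
    [[0, 0, 0], [0, 0, 0]],
    [[0, 0, 0], [0, 0, 0]],
  ],
  claw=0.1,
)

```text
time_s: 17.4
position: [0.4444, 0.0536, 0.0623]
tool_rot: [[-0.824, -0.567, 0.0], [-0.567, 0.824, 0.0], [-0.0, 0.0, -1.0]]
ft_force: [-0.2, 0.1, 0.4]
grip_width: 0.0774
gripper_force: 0.0
```

move_arm(
  motion=[
    [[0, 0, 0], [0, 0, 0]],
    [[0, 0, 0], [0, 0, 0]],
    [[0, 0, 0], [0, 0, 0]],
    [[0, 0, 0], [0, 0, 0]],
    [[0, 0, 0], [0, 0, 0]],
    [[0, 0, 0], [0, 0, 0]],
    [[0, 0, 0], [0, 0, 0]],
    [[0, 0, 0], [0, 0, 0]],
    [[0, 0, 0], [0, 0, 0]],
    [[0, 0, 0], [0, 0, 0]],
  ],
  claw=0.6,
)

```text
time_s: 18.4
position: [0.4441, 0.0533, 0.0632]
tool_rot: [[-0.823, -0.567, -0.0], [-0.567, 0.823, -0.001], [0.0, -0.001, -1.0]]
ft_force: [-5.9, -4.1, 15.4]
grip_width: 0.0382
gripper_force: 29.6
```

```bash
cat >> look.py <<'E'
m=dark&(q[:,0]>133)&(q[:,0]<215)&(abs(q[:,1])<29)&(abs(q[:,1])>8)&(q[:,2]>25)&(q[:,2]<54);print("pad ends x",m.sum(),np.percentile(q[m,0],[5,50,95]).round(1))
E
python3 look.py
```

```text
t 18.4 pos [0.4441 0.0533 0.0632] yaw_y 124.58 Rz [-0.e+00 -8.e-04 -1.e+00] tool shift/50mm [-0.006 -0.002  0.024] w 0.0382 F 29.64 ft [-5.9  -4.07 15.38]
jar [218.9  -3.6] 24.1
pad x 149 [180.4 186.3 192.2] was 143.x/146.9/149.5
jaw top x 83 [155.7 161.  186.3]
pad ends x 105 [181.2 186.7 197.1]
```

move_arm(
  motion=[
    [[0, 0, 0], [0, 0, 0]],
    [[0, 0, 0], [0, 0, 0]],
    [[0, 0, 0], [0, 0, 0]],
    [[0, 0, 0], [0, 0, 0]],
    [[0, 0, 0], [0, 0, 0]],
    [[0, 0, 0], [0, 0, 0]],
    [[0, 0, 0], [0, 0, 0]],
    [[0, 0, 0], [0, 0, 0]],
    [[0, 0, 0], [0, 0, 0]],
    [[0, 0, 0], [0, 0, 0]],
  ],
  claw=0.1,
)

```text
time_s: 19.45
position: [0.4444, 0.0536, 0.0623]
tool_rot: [[-0.824, -0.567, -0.0], [-0.567, 0.824, -0.0], [0.0, 0.0, -1.0]]
ft_force: [0.1, -0.4, -0.9]
grip_width: 0.0767
gripper_force: 0.0
```

move_arm(
  motion=[
    [[0, 0, 0], [0, 0, 0]],
    [[0, 0, 0], [0, 0, 0]],
    [[0, 0, 0], [0, 0, 0]],
    [[0, 0, 0], [0, 0, 0]],
    [[0, 0, 0], [0, 0, 0]],
    [[0, 0, 0], [0, 0, 0]],
    [[0, 0, 0], [0, 0, 0]],
    [[0, 0, 0], [0, 0, 0]],
    [[0, 0, 0], [0, 0, 0]],
    [[0, 0, 0], [0, 0, 0]],
  ],
  claw=0.6,
)

```text
time_s: 20.45
position: [0.4441, 0.0533, 0.0633]
tool_rot: [[-0.823, -0.568, -0.0], [-0.568, 0.823, -0.001], [0.001, -0.001, -1.0]]
ft_force: [-6.6, -2.7, 15.7]
grip_width: 0.0381
gripper_force: 29.6
```

```bash
python3 look.py
```

```text
t 20.45 pos [0.4441 0.0533 0.0633] yaw_y 124.58 Rz [-0.e+00 -9.e-04 -1.e+00] tool shift/50mm [-0.007 -0.002  0.025] w 0.0381 F 29.61 ft [-6.63 -2.71 15.72]
jar [219.4  -3.9] 22.8
pad x 118 [174.2 191.5 196.6] was 143.x/146.9/149.5
jaw top x 83 [164.8 170.  189.4]
pad ends x 82 [189.4 191.7 197. ]
```

```bash
python3 - <<'E'
from vice import *
s=grab("side");np.savez("side5.npz",**s)
a=np.deg2rad(34.5);R=np.array([[np.cos(a),np.sin(a)],[-np.sin(a),np.cos(a)]]);g=np.array([.4444,.0535])
for n in("side2","side5"):
    d=dict(np.load(n+".npz"));P,C,S=cloud([d]);q=np.c_[(P[:,:2]-g)@R.T,P[:,2]]*1000
    dark=C.max(1)<100;grey=(C.max(1).astype(int)-C.min(1)<35)&~dark
    for ya,yb in((-28,-16),(-16,0),(0,16),(16,28)):
        y=(q[:,1]>ya)&(q[:,1]<yb)
        m=dark&y&(q[:,0]>133)&(q[:,0]<204)&(q[:,2]>44)&(q[:,2]<54); j=grey&y&(q[:,0]>112)&(q[:,0]<185)&(q[:,2]>52)&(q[:,2]<60)
        print(n,ya,m.sum(),j.sum(),np.percentile(q[m,0],[10,50,90]).round(1) if m.any() else "",np.percentile(q[j,0],[10,50,90]).round(1) if j.any() else "")
d=dict(np.load("side5.npz"));save("p5",cv2.resize(d["frame"][180:270,330:440],None,fx=6,fy=6,interpolation=cv2.INTER_CUBIC))
E
```

```text
side2 -28 14 22 [145.2 146.9 149.1] [117.6 122.1 127.1]
side2 -16 20 29 [145.4 147.2 148.8] [117.  121.  126.4]
side2 0 21 30 [145.8 147.1 149.4] [116.6 120.9 125.4]
side2 16 18 19 [145.9 147.4 150.8] [117.  121.2 126.3]
side5 -28 19 18 [190.5 192.4 195. ] [165.1 169.2 174.8]
side5 -16 23 25 [190.6 192.2 195.7] [165.6 170.5 175.3]
side5 0 24 27 [190.5 192.6 195.5] [164.5 169.6 173.5]
side5 16 16 19 [190.3 191.3 194.8] [165.7 170.7 174.8]
```

View pics/p5.png

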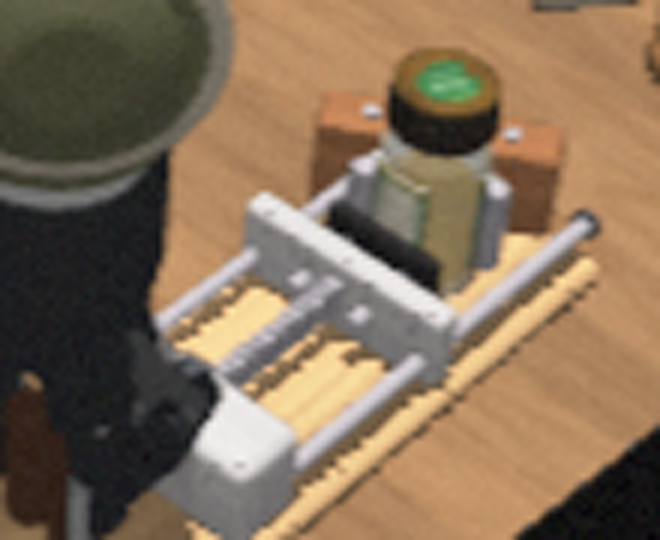

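The jaw has advanced 48.7 mm but the pad only 45.0 mm, so the springs are pushed in by about 3.7 mm. The jar stands upright between the pad and the V, and the grips are still squeezed with about 30 N. All of that is inside the required ranges, so I'm handing in.

```bash
python3 -c "
from h import *
print(env.close_job())"
```

```text
the job is handed in; nothing more can be done
None
```

I handed the job in, but the tool returned no verdict: the jar stands upright in the V, the pad springs measured about 3.7 mm pushed in (allowed 2 to 8 mm), and the grips are still held squeezed.

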